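Load the drying oven and hold its stuck vent lid ajar

TASK

Slide the tray of washed machine parts fully home into the bench drying oven, so that its front plate closes the mouth and all the parts stay in the tray. Then let the steam out: the hinged vent lid on the oven's roof is stuck to its tacky seal, so pull on its handle until it breaks free, without letting it fly up, and hold it slightly open, about 25 mm at its front edge. Finish while still holding the lid there, as it drops if let go, and leave everything else on the bench where it is.

Things in the scene. Friction and masses are not known exactly. Their poses are not given: they have to be found in the camera images.
- oven: Grey steel bench drying oven, fixed: 260 mm deep (x), 340 wide (y), 185 high. Origin on the bench under it; x points in through the mouth, z up. Front face: plane x = -120 mm. Mouth: y = -60 to +150 mm, z = 60 (chamber floor) to 132 mm; beside it, y < -60, the black control panel with a dial. The vent lid is on its roof.
- mouth (a point): Middle of the mouth's lower edge (oven frame x = -120, y = +45, z = 60 mm); axes as the oven's. Mouth 210 mm wide, 72 high. The smooth chamber floor runs out through it as a rimless loading shelf, level with it, 8 mm thick, 250 mm wide, reaching 165 mm out from the mouth (to oven x = -285 mm).
- tray: Aluminium tray 170 mm long (x), 200 wide (y), walls 20 high, rear corners cut by 15 mm; starts askew on the shelf before the mouth. Origin: centre of underside; x points to its rear end, which goes in first. Tray and load: about 0.85 kg, 2 to 7 N drag. Fully home its origin is at oven x = -35, y = +45 (+-5), z = 60 mm.
- tray_plate (a point): Centre of the outer face of the tray's grey front plate (tray frame x = -89, z = 40 mm), 230 mm wide, 78 high, 4 thick; axes as the tray's. Fully home, the plate's inner face rests on the oven's front face, overlapping the mouth's edges.
- tray_grip (a point): Middle of the tray's black level handle bar, 71 mm out from the front plate (tray frame x = -160, z = 45 mm); axes as the tray's. Bar 16 mm wide (y), 18 high, running to x = -197 mm with a 24 mm round end; free space all round it. Pinch from above, fingers closing along the tray's y.
- lid_handle (a point): Middle of the vent lid's round black bar handle: 12 mm thick, 92 long along the oven's y, 35 above the lid's top on two posts 80 mm apart. Axes as the lid's (the oven's when shut). Shut, it is at oven x = -50, y = +45, z = 236 mm. Pinch from above, fingers closing along the oven's x.
- lid_edge (a point): Middle of the vent lid's lower front edge (on the mouth's side), 180 mm from the hinge line. Lid: steel, 175 x 200 x 10 mm, about 0.45 kg. Hinge line along its rear edge, parallel to the oven's y, at oven x = +90, z = 191 mm; the handle is 140 mm before it and 45 mm above it.
- vent_lid (a joint): Vent lid angle (rad): 0 shut, grows as its front edge rises; 0.14 = 25 mm open there. The tacky seal holds it with a peak of about 12 to 20 N of upward pull at the handle (weight included) within the first 1 to 2 mm of travel; past 0.05 rad (7 mm at the handle) it lets go altogether, leaving 3 to 4 N of weight. Drops back if let go.
- bearing: Steel bearing ring in the tray, 64 mm across, 18 high; origin at the centre of its underside.
- flange: Dark steel flange in the tray, 62 mm across with a 32 mm hub, 34 high; origin at the centre of its underside.
- gear: Small steel gear in the tray, 62 mm across, 26 high at its hub; origin at the centre of its underside.
- oil_bottle: White oil bottle, 44 mm across, 85 high, standing on the oven's roof beside the vent lid, over the control panel. Leave alone.
- big_tin: Green paint tin, 100 mm across, 115 high, on the bench. Leave alone.
- small_tin: Yellow tin, 72 mm across, 85 high, on the bench. Leave alone.
- screwdriver: Screwdriver lying on the bench. Leave alone.
- wrench: Spanner lying on the bench. Leave alone.
- hammer: Hammer lying on the bench. Leave alone.
- carton: Cardboard carton 90 x 60 x 55 mm on the bench. Leave alone.
Mind the look-alikes: they are no part of the job. What is shaped like the gear but green is not meant. Leave any blue look-alike of the bearing alone.

How it is judged:
On the way, in this order (a step that is already met when the one before it is completed fails the run):
1. the tray is fully home in the oven with its load, while the lid is still shut (x of tray in the frame of oven above -0.041 m and angle between the x axis of tray and the x axis of oven, either way round below 0.06 rad and z of tray in the frame of oven below 0.068 m and angle between tray's own z axis and vertical below 0.06 rad and z of bearing in the frame of tray between -0.003 and 0.03 m and x of bearing in the frame of tray between -0.09 and 0.09 m and y of bearing in the frame of tray between -0.105 and 0.105 m and z of flange in the frame of tray between -0.003 and 0.03 m and x of flange in the frame of tray between -0.09 and 0.09 m and y of flange in the frame of tray between -0.105 and 0.105 m and z of gear in the frame of tray between -0.003 and 0.03 m and x of gear in the frame of tray between -0.09 and 0.09 m and y of gear in the frame of tray between -0.105 and 0.105 m and value of joint vent_lid below 0.03 rad), for 0.2 s.
2. the lid has broken free of its seal and is held slightly open by the fingers (value of joint vent_lid between 0.08 and 0.21 rad and contact force between the fingers and vent_lid above 1 N), for 0.5 s.
At the end, for the whole second after the job is handed in: Tray home: its front plate within 6 mm of the oven's front face, square within 0.06 rad, on the chamber floor, all three parts lying in it; vent lid at rest between 0.08 and 0.21 rad (front edge 14 to 38 mm open) with the fingers touching the lid with over 1 N (all of step 2 and x of tray in the frame of oven above -0.041 m and angle between the x axis of tray and the x axis of oven, either way round below 0.06 rad and z of tray in the frame of oven below 0.068 m and angle between tray's own z axis and vertical below 0.06 rad and z of bearing in the frame of tray between -0.003 and 0.03 m and x of bearing in the frame of tray between -0.09 and 0.09 m and y of bearing in the frame of tray between -0.105 and 0.105 m and z of flange in the frame of tray between -0.003 and 0.03 m and x of flange in the frame of tray between -0.09 and 0.09 m and y of flange in the frame of tray between -0.105 and 0.105 m and z of gear in the frame of tray between -0.003 and 0.03 m and x of gear in the frame of tray between -0.09 and 0.09 m and y of gear in the frame of tray between -0.105 and 0.105 m and velocity of joint vent_lid between -0.05 and 0.05 rad/s); the arm keeps its last pose, push and grip.
It fails at once if the vent lid flew up past 0.4 rad (70 mm at its front edge) (value of joint vent_lid above 0.4 rad).
It fails at once if a bystander was pushed more than 30 mm or knocked over (distance of any of oil_bottle, big_tin, small_tin, screwdriver, wrench, hammer, carton from where it was at the start of the episode above 0.03 m or angle between any of oil_bottle, big_tin, small_tin, carton's own z axis and vertical above 0.5 rad).
It also fails if it takes over 58 s, if anything falls off the work surface, if the arm or the gripper's body presses on something with over 40 N, if the wrist force passes 120 N, or if a joint passes its speed limit or range.

ROBOT

A 7-joint arm with a two-finger parallel gripper is mounted at the origin on the work surface. World frame = base frame: x ahead of the robot, y to its left, z up, the work surface at z = 0. Lengths are in m, angles in rad, forces in N, time in s.
With the tool pointing down it reaches from about 0.425 to 0.825 m from the base axis. Payload 3.6 kg.
Tool frame: the origin (TCP) lies where the fingers leave the gripper's body, on its centre line; the fingertips stand 73 mm ahead of it and the grasp point (between the pads) lies 54 mm ahead of it; z points along the fingers, y is the line along which they close (so a half turn about z gives the same grasp; the last joint's range is limited). The gripper opens to 85 mm and grips with 20 to 120 N. Pads are 22 mm wide; open, the fingers measure 114 mm over their backs; the gripper's body (76 mm by 85 mm) begins 54 mm behind the grasp point. The pads swing forward as they close: fully open they stand 13 mm farther back than shut.
Start: joints at [1.298, 0.615, -0.013, 1.423, 0.008, 1.103, -0.04], TCP at [0.159, -0.63, 0.304] pointing down, gripper open.
Joint ranges: [-3.12, 3.12], [-0.3, 2.06], [-1.34, 1.32], [0.26, 2.42], [-1.36, 4.5], [0.01, 1.98], [-2.84, 2.84]. Speed limits (rad/s): [2.79, 2.79, 3.14, 3.14, 3.14, 3.14, 3.14].

INTERFACE

Orientations are given as a unit quaternion [x, y, z, w].
In Python, from station import arm, snapshot, camera_info, ticket gives the robot as it stands. Calls block until the motion is done:
- arm.movep(position, orientation): joint-space move of the TCP to a pose.
- arm.line_to(position, velocity=0.15, ori=None): straight line of the TCP; ori=None keeps the orientation; velocity is the mean speed in m/s.
- arm.move_j(angles): joint-space move.
- arm.move_gripper(opening, effort=None): opening from 0.0 (shut) to 1.0 (fully open); effort is the grip in N (None keeps the last); returns when the fingers have stopped.
- arm.pause(seconds).
- arm.ik(position, orientation): joint angles nearest the present ones, or None.
- snapshot(name): name is "scene" or "top" or "wrist"; returns the picture (480x640x3 uint8, blue, green, red); there is no depth.
- camera_info(name): a dict with "fx", "fy", "cx", "cy" (pixels), "R" (3x3) and "t" (3): a world point X has camera coordinates R X + t; the wrist camera has in their place "T_tool_cam" (4x4, takes a point from camera to tool coordinates, whose origin is the TCP and whose axes are the flange's). Camera axes: x right, y down, z forward; pixel columns grow to the right and rows downward; lengths in m; the calibration is good to about 2 mm. A picture is of the moment at which its call begins: read the wrist's pose just before it. camera_info takes no time and is no camera call.
A pose or a line that the arm cannot do raises arm.MotionError and nothing moves.
- ticket.finish_job(): hands the job in; it is judged then, once.
Readings, each from a call of its own:
- arm.read_time(): time.
- arm.read_joint_positions(): joint angles.
- arm.read_dq(): joint speeds.
- arm.read_effort(): joint torques, N m.
- arm.read_tool_pos(): TCP position.
- arm.read_eef_rot(): TCP orientation.
- arm.read_ft_force(): force on the tool from outside, world axes, zero at the start.
- arm.read_wrist_torque(): the same for the moment, N m.
- arm.read_opening(): opening from 0.0 (shut) to 1.0 (fully open).
- arm.read_finger_force(): force on a finger pad.
Only numpy, scipy, OpenCV 4.12 (cv2) and the standard library are available. Lean on these libraries where they do the work, as an engineer would, in place of code of your own. Each camera call takes 0.05 s, during which the arm holds its last target. There are 200 camera calls.

## Working session

There is one attempt and no reset: what is moved stays moved. The work goes in short steps, each a Python script; the robot and the scene stay as the last script left them, time stands still between calls to the robot, and variables do not carry over. Pictures are saved under pics/ and viewed, at most 13 in all, crops included, and the job is handed in when it is done.

```bash
mkdir -p pics; ls
python3 - <<'E'
from station import arm, snapshot, camera_info
import cv2
for n in("scene","top"):
    cv2.imwrite(f"pics/{n}0.png",snapshot(n)); print(n,camera_info(n))
print(camera_info("wrist")); print(arm.read_eef_rot(),arm.read_time())
E
```

```text
pics
scene {'fx': 461.329231228256, 'fy': 461.329231228256, 'cx': 319.24415771700063, 'cy': 235.5465577989726, 'R': array([[-0.1589565 ,  0.98720726, -0.01243592],
       [ 0.80345943,  0.12202953, -0.58271927],
       [-0.57374714, -0.10261877, -0.81257837]]), 't': array([ 0.07608665, -0.3407023 ,  1.60867762])}
top {'fx': 563.1529653473026, 'fy': 563.1529653473026, 'cx': 319.0998710696016, 'cy': 239.08201110089217, 'R': array([[ 0.02070147, -0.99978276,  0.00242657],
       [-0.97961334, -0.02076882, -0.19981581],
       [ 0.19982279,  0.00175938, -0.97983047]]), 't': array([-0.00872116,  0.54787411,  1.44332206])}
{'fx': 357.3892179210292, 'fy': 357.3892179210292, 'cx': 319.56039221811096, 'cy': 242.57757211474322, 'T_tool_cam': array([[-4.87659062e-04, -9.58758676e-01, -2.84220975e-01,
         7.30211349e-02],
       [ 9.99999740e-01, -6.18414663e-04,  3.70315698e-04,
        -2.64356838e-04],
       [-5.30809807e-04, -2.84220720e-01,  9.58758729e-01,
        -7.03120441e-02],
       [ 0.00000000e+00,  0.00000000e+00,  0.00000000e+00,
         1.00000000e+00]])}
[ 9.92391246e-01  1.23118773e-01 -1.65087691e-04 -1.16439283e-03] 0.1
```

View pics/scene0.png

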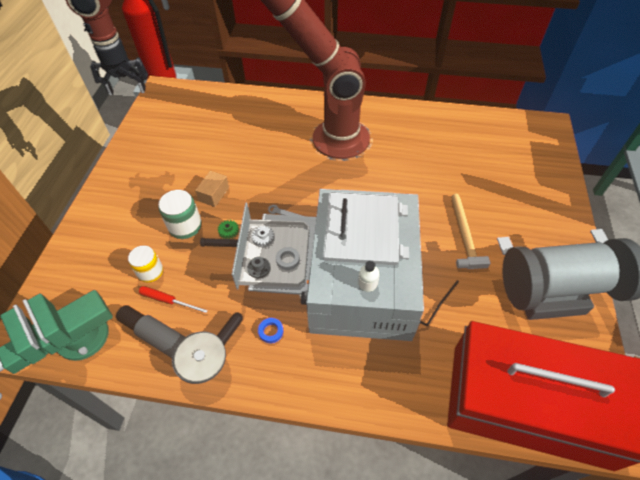

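View pics/top0.png

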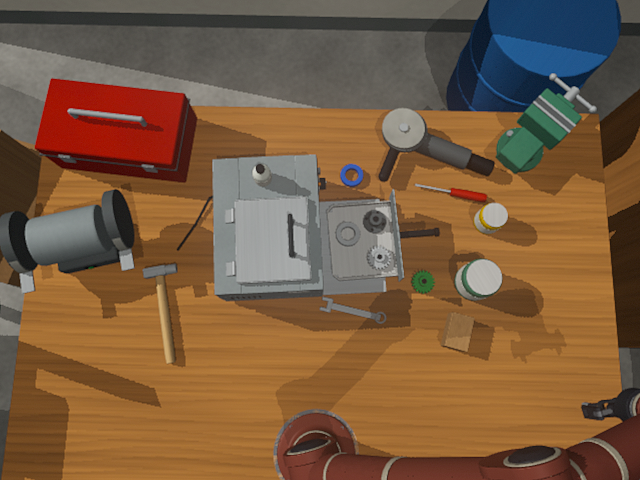

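The scene view shows the oven with its mouth facing world −y and the tray in front of it; the tray bar is at about (220,242). In the top view, the lid handle is at (290,235), the tray bar runs (400–440, 233), and the oven roof spans columns 213–320 and rows 157–297. Oven +x is therefore roughly world +y.

```bash
cat > h.py <<'E'
from station import arm, snapshot, camera_info, ticket
import numpy as np, cv2
from scipy.spatial.transform import Rotation as Rn
def ray(n,pts,z,pose=None):
    c=camera_info(n); pts=np.atleast_2d(np.float64(pts))
    d=np.c_[(pts[:,0]-c['cx'])/c['fx'],(pts[:,1]-c['cy'])/c['fy'],np.ones(len(pts))]
    if n=="wrist":
        T=c['T_tool_cam']; p,q=pose; R=Rn.from_quat(q).as_matrix()
        d=d@(R@T[:3,:3]).T; o=R@T[:3,3]+p
    else: d=d@c['R']; o=-c['R'].T@c['t']
    return o+d*((z-o[2])/d[:,2])[:,None]
def proj(n,P):
    c=camera_info(n); X=np.atleast_2d(P)@c['R'].T+c['t']
    return np.c_[X[:,0]/X[:,2]*c['fx']+c['cx'],X[:,1]/X[:,2]*c['fy']+c['cy']]
def down(yaw): # tool z down, tool y (closing line) at world angle yaw
    y=np.array([np.cos(yaw),np.sin(yaw),0]); z=np.array([0,0,-1.]); x=np.cross(y,z)
    return Rn.from_matrix(np.c_[x,y,z]).as_quat()
def wshot():
    p,q=np.array(arm.read_tool_pos()),np.array(arm.read_eef_rot()); return snapshot("wrist"),(p,q)
def blob(img,box,thr=60):
    x0,y0,x1,y1=box; m=np.uint8(img[y0:y1,x0:x1].max(2)<thr)
    n,l,s,c=cv2.connectedComponentsWithStats(m); k=1+np.argmax(s[1:,4]); ys,xs=np.where(l==k)
    return np.c_[xs+x0,ys+y0],s[k]
E
python3 - <<'E'
from h import *
t=cv2.imread("pics/top0.png")
print("cam",-camera_info("top")['R'].T@camera_info("top")['t'])
for nm,box,z in(("lid",(283,205,312,262),.236),("bar",(403,222,445,246),.105)):
    p,s=blob(t,box); r=cv2.minAreaRect(p.astype(np.float32)); w=ray("top",p,z)
    u,S,v=np.linalg.svd(w-w.mean(0),full_matrices=False); e=(w-w.mean(0))@v[0]
    print(nm,s,r,"centre",w.mean(0),"dir",v[0],"ext",e.min(),e.max())
print(ray("top",[(213,158),(318,155),(322,297),(214,297)],.185))
c=cv2.resize(t[145:305,205:445],None,fx=3.3,fy=3.3,interpolation=cv2.INTER_CUBIC)
cv2.imwrite("pics/top0c.png",c)
E
```

```text
cam [2.48476684e-01 1.20084222e-04 1.52370600e+00]
lid [ 5  9  6 43 98] ((290.48529052734375, 234.9861297607422), (42.03998565673828, 4.055487632751465), 88.36341857910156) centre [0.52072644 0.06823423 0.236     ] dir [-9.97609330e-01 -6.91058894e-02  1.99349615e-29] ext -0.04944052332329878 0.05103609644144747
bar [  0   6  36  10 207] ((420.4700012207031, 232.53419494628906), (7.178623199462891, 35.442440032958984), 86.3086166381836) centre [ 0.55957255 -0.25886114  0.105     ] dir [ 1.09707323e-01 -9.93963935e-01  8.80063332e-28] ext -0.04674378318290622 0.045804741356905536
[[ 0.72255935  0.27181235  0.185     ]
 [ 0.73610917  0.00972059  0.185     ]
 [ 0.38120089 -0.00727394  0.185     ]
 [ 0.37582884  0.24919347  0.185     ]]
```

View pics/top0c.png

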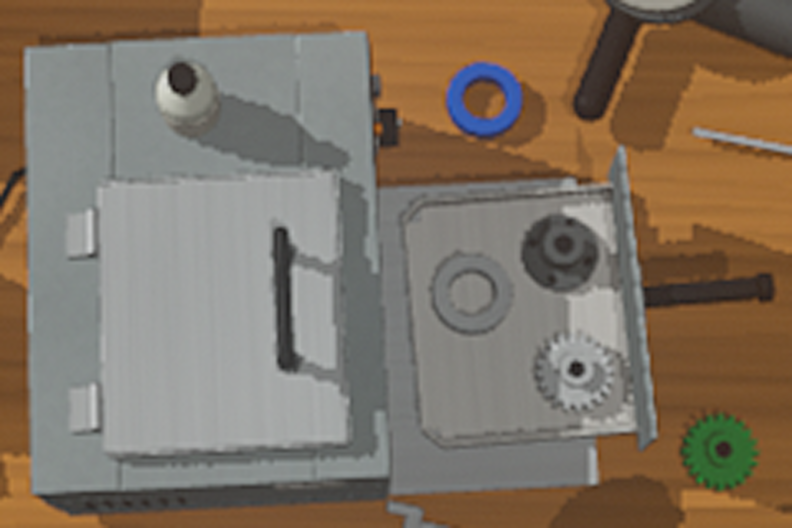

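The crop confirms the layout: oven front edge runs (367,32)→(388,492) in crop pixels, the tray is askew by about 3°, and its bar ends at (770,288). Next I hover over the bar and refine its position with the wrist camera.

Run:
```python
from h import *
G=np.array([.5605,-.2676]); q=down(0.11)
for p,qq in(((*G,.26),q),((*G,.159),q),((.529,-.077,.159),down(.058)),((.5207,.0682,.29),down(1.63))): print(arm.ik(list(p),list(qq)))
arm.movep([*G,.30],list(q))
im,pose=wshot(); cv2.imwrite("pics/w1.png",im); np.savez("w1.npz",p=pose[0],q=pose[1])
print(pose,arm.read_time(),arm.read_ft_force())
```

```text
[ 0.64949258  0.64016182 -0.40574472  1.56095535  0.2841203   0.99927918
  0.27104241]
[ 0.61665667  0.75546395 -0.34965593  1.65460845  0.33649177  0.79144442
  0.22613836]
[ 0.35500337  0.6595803  -0.38709847  1.90449082  0.39123314  0.65182438
 -0.21553294]
[ 0.44713424  0.60917679 -0.98978036  1.78475921  0.57706651  1.06895678
  0.87799413]
(array([ 0.55959969, -0.26976475,  0.29983285]), array([ 6.68528242e-01,  7.43686328e-01, -7.87323389e-04,  1.19662733e-04])) 2.1 [0.33313832 0.61552253 0.45053074]
```

View pics/w1.png

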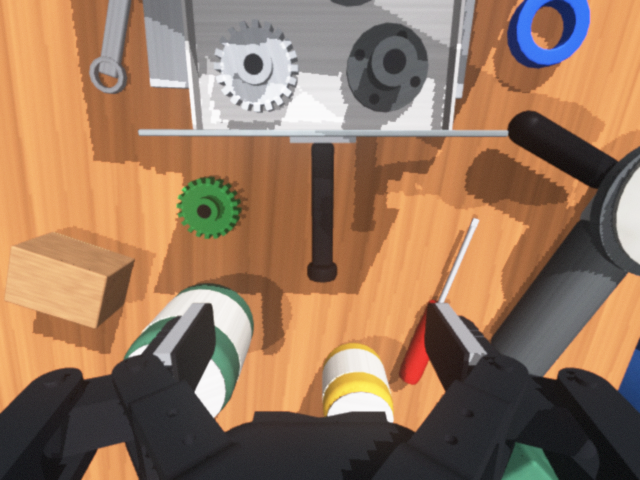

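The wrist view shows the bar from (322,145) to its round end at (322,280), with the plate edge level at row 132. So the tool yaw already matches the tray, and the green tin sits at lower left around (200,340).

Run:
```python
from h import *
im=cv2.imread("pics/w1.png"); d=np.load("w1.npz"); pose=(d['p'],d['q'])
p,s=blob(im,(300,138,345,290)); print(s)
w=ray("wrist",p,.110,pose); u,S,v=np.linalg.svd(w-w.mean(0),full_matrices=False); dr=v[0]*np.sign(v[0][1]); e=(w-w.mean(0))@dr
print(w.mean(0),dr,e.min(),e.max())
print("end",w.mean(0)+dr*e.min(), "grip",w.mean(0)+dr*(e.min()+.037))
pl=ray("wrist",[(140,132),(508,132)],.139,pose); print("plate",pl,np.linalg.norm(pl[1]-pl[0]))
print("tin", ray("wrist",[(135,345),(252,330),(205,290)],.115,pose), ray("top",[(479,275)],.115))
```

```text
[   8    6   28  137 2687]
[ 0.56001132 -0.25211088  0.11      ] [-9.64522195e-02  9.95337616e-01  1.23812786e-18] -0.05301084481371845 0.04987550669152737
end [ 0.56512433 -0.30487457  0.11      ] grip [ 0.5615556  -0.26804708  0.11      ]
plate [[ 0.44182171 -0.20676548  0.139     ]
 [ 0.6678424  -0.18275329  0.139     ]] 0.227292623879944
tin [[ 0.42008209 -0.3755785   0.115     ]
 [ 0.51418321 -0.35169255  0.115     ]
 [ 0.47611137 -0.32062963  0.115     ]] [[ 0.45188319 -0.40243117  0.115     ]]
```

Run:
```python
from h import *
cr=np.array([(25,47),(367,32),(388,492),(35,495)])/3.3+[205,145]
w=ray("top",cr,.185)[:,:2]; m=np.array([(140,-170),(-120,-170),(-120,170),(140,170)])/1e3
a=w-w.mean(0); b=m-m.mean(0); th=np.arctan2((b[:,0]*a[:,1]-b[:,1]*a[:,0]).sum(),(b*a).sum())
R=np.array([[np.cos(th),-np.sin(th)],[np.sin(th),np.cos(th)]]); t=w.mean(0)-R@m.mean(0)
print("oven",t,np.degrees(th),"res",w-(m@R.T+t)); f=lambda x,y:R@np.array([x,y])+t
print("handle",f(-.05,.045),"home grip",f(-.195,.045))
arm.line_to([.5615,-.268,.161],velocity=.12,ori=list(down(.10)))
arm.move_gripper(0.0,effort=45)
print(arm.read_opening(),arm.read_finger_force(),arm.read_ft_force(),arm.read_tool_pos(),arm.read_time())
im,pose=wshot(); cv2.imwrite("pics/w2.png",im); np.savez("w2.npz",p=pose[0],q=pose[1])
np.savez("oven.npz",t=t,th=th)
```

```text
oven [0.55685938 0.12102986] 93.65158328407676 res [[ 0.00167995  0.00110797]
 [ 0.00265375  0.00210999]
 [-0.00670162  0.00104648]
 [ 0.00236792 -0.00426444]]
handle [0.51513519 0.06826537] home grip [ 0.52437009 -0.07644025]
0.17081244927487438 46.77276134490967 [ 0.01647533 -0.60238071  0.79846229] [ 0.56141271 -0.26803685  0.16119165] 4.0417
```

View pics/w2.png

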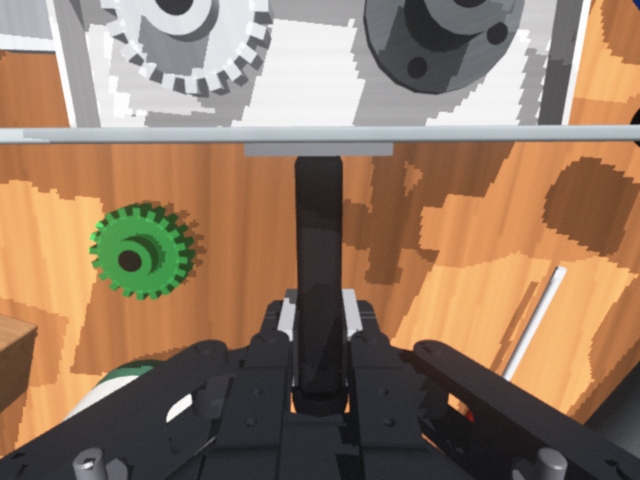

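Bar gripped at (320,300–400), with the tray undisturbed. One roof corner was misread (it was the wall's foot), so I refit the oven pose, then square the tray before the mouth and check the clearance with a wrist look.

Run:
```python
from h import *
cr=np.array([(25,47),(367,32),(388,471),(35,495)])/3.3+[205,145]
w=ray("top",cr,.185)[:,:2]; m=np.array([(140,-170),(-120,-170),(-120,170),(140,170)])/1e3
a=w-w.mean(0); b=m-m.mean(0); th=np.arctan2((b[:,0]*a[:,1]-b[:,1]*a[:,0]).sum(),(b*a).sum())
R=np.array([[np.cos(th),-np.sin(th)],[np.sin(th),np.cos(th)]]); t=w.mean(0)-R@m.mean(0)
print("oven",t,np.degrees(th),"res",w-(m@R.T+t)); f=lambda x,y:R@np.array([x,y])+t
print("handle",f(-.05,.045),"home grip",f(-.195,.045))
np.savez("oven.npz",t=t,th=th)
p=np.array([.5614,-.268]); print("grip in oven",R.T@(p-t), "rear end", R.T@(p-t)[:2]+[.245,0])
# edges of roof near front, shelf sides in top image: verify
# lid handle ends (top view) in oven frame
pt,s=blob(cv2.imread("pics/top0.png"),(283,205,312,262)); hw=(ray("top",pt,.238)[:,:2]-t)@R
print("handle in oven",hw.min(0),hw.max(0),hw.mean(0))
sh=ray("top",np.array([(577,180),(597,485)])/3.3+[205,145],.06)[:,:2]; print("shelf corners in oven (-285, -80 / 170)",(sh-t)@R)
```

```text
oven [0.56076879 0.12111174] 94.31051939886346 res [[-4.87536947e-04 -8.12498763e-04]
 [-2.49666431e-03 -1.80765589e-05]
 [ 3.05524599e-03  3.11473305e-03]
 [-7.10447306e-05 -2.28415773e-03]]
handle [0.51965417 0.06787089] home grip [ 0.53055263 -0.07671896]
grip in oven [-0.38805852  0.02861692] rear end [-0.14305852  0.02861692]
handle in oven [-0.05348127 -0.00504733] [-0.04301316  0.09527649] [-0.04979199  0.04433306]
shelf corners in oven (-285, -80 / 170) [[-0.28620246 -0.076978  ]
 [-0.28301957  0.17236122]]
```

```bash
cat >> h.py <<'E'
import os
if os.path.exists("oven.npz"):
    _o=np.load("oven.npz"); OT=_o['t']; OTH=float(_o['th']); OR=np.array([[np.cos(OTH),-np.sin(OTH)],[np.sin(OTH),np.cos(OTH)]])
def ov(x,y): return OR@np.array([x,y])+OT
def fo(): # force in oven axes
    F=np.array(arm.read_ft_force()); return np.r_[OR.T@F[:2],F[2]].round(1)
E
python3 - <<'E'
from h import *
q=list(down(OTH-np.pi/2)); z=.1612
print(fo())
arm.line_to([*ov(-.391,.045),z],velocity=.04,ori=q); print(fo())
for x in np.arange(-.38,-.339,.01):
    arm.line_to([*ov(x,.045),z],velocity=.04,ori=q); f=fo(); print(round(x,3),f,arm.read_time())
    if np.abs(f[:2]).max()>14: break
im=snapshot("top"); c=cv2.resize(im[145:305,205:445],None,fx=3.3,fy=3.3,interpolation=cv2.INTER_CUBIC); cv2.imwrite("pics/top1c.png",c)
E
```

```text
[-0.4  0.6  2.5]
[ 0.6 -2.3 -0.4]
-0.38 [-4.3  1.2  0.8] 5.0833
-0.37 [-3.2  0.3  1.8] 5.4833
-0.36 [-3.4  1.7  2. ] 5.8833
-0.35 [-3.2  1.4 -0.1] 6.2833
-0.34 [-2.5 -0.3  1. ] 6.6833
```

View pics/top1c.png

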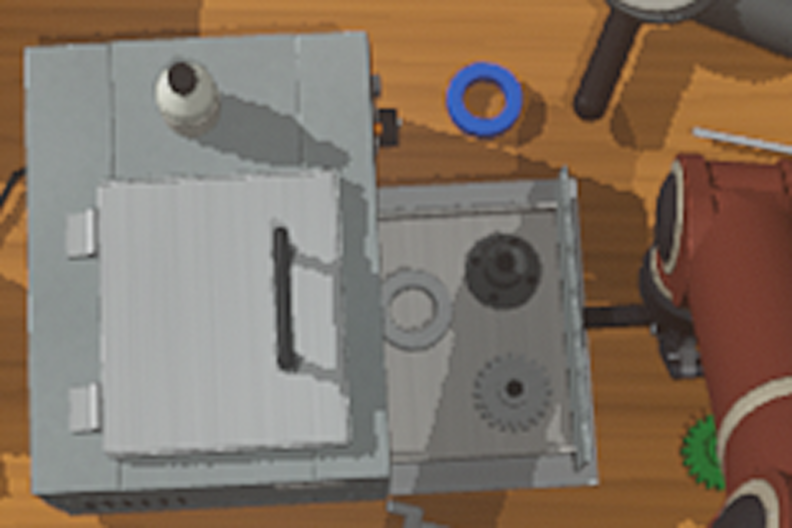

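The tray's rear is inside the mouth, the plate (567,180→582,465) is parallel to the oven front, and the push forces are low. I push it home with force watch.

Run:
```python
from h import *
q=list(down(OTH-np.pi/2)); z=.1612
for x in np.r_[np.arange(-.32,-.209,.02),np.arange(-.204,-.183,.002)]:
    arm.line_to([*ov(x,.045),z],velocity=.05 if x<-.206 else .02,ori=q); f=fo()
    a=np.array(arm.read_tool_pos()); print(round(x,3),(OR.T@(a[:2]-OT)).round(4),a[2].round(4),f)
    if abs(f[1])>14 or f[0]<-14: break
print(arm.read_time(),arm.read_opening())
im=snapshot("top"); c=cv2.resize(im[145:305,205:445],None,fx=3.3,fy=3.3,interpolation=cv2.INTER_CUBIC); cv2.imwrite("pics/top2c.png",c)
im,pose=wshot(); cv2.imwrite("pics/w3.png",im)
```

```text
-0.32 [-0.3192  0.0449] 0.1612 [-2.3 -0.2  1.9]
-0.3 [-0.2997  0.045 ] 0.1612 [-1.9  0.   1.7]
-0.28 [-0.2796  0.045 ] 0.1612 [-2.8  0.5  2.1]
-0.26 [-0.2597  0.045 ] 0.1612 [-2.4  0.2  1.7]
-0.24 [-0.2397  0.045 ] 0.1612 [-2.6 -0.1  1.6]
-0.22 [-0.2197  0.045 ] 0.1612 [-1.6  0.1  2.5]
-0.204 [-0.2055  0.0451] 0.1612 [-5.1  0.   2.7]
-0.202 [-0.2035  0.0451] 0.1612 [-5.3 -0.1  2.2]
-0.2 [-0.2015  0.0451] 0.1612 [-5.1 -0.6  2.2]
-0.198 [-0.1995  0.0451] 0.1612 [-5.8  0.7  1. ]
-0.196 [-0.1975  0.0451] 0.1612 [-4.7  0.3  2.1]
-0.194 [-0.1955  0.0452] 0.1612 [-6.   0.1  1.8]
-0.192 [-0.1935  0.0452] 0.1612 [-5.   0.8  2.3]
-0.19 [-0.193   0.0454] 0.1612 [-7.7  1.7  2.9]
-0.188 [-0.1929  0.0454] 0.1612 [-10.3   0.4   3.1]
-0.186 [-0.1927  0.0454] 0.1612 [-14.3  -0.5   2. ]
13.2333 0.17707343860329097
```

View pics/w3.png

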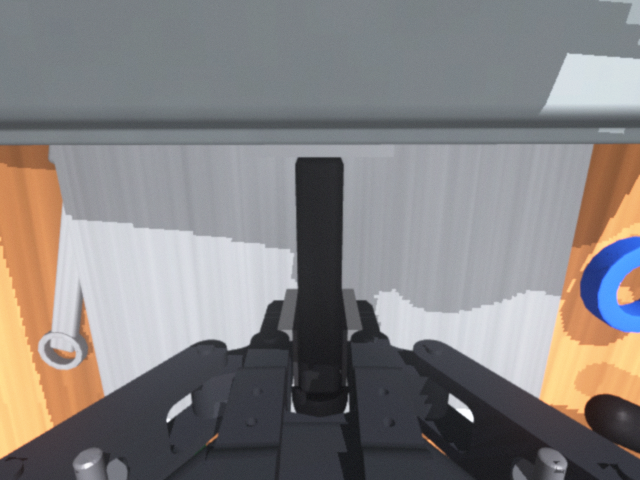

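Plate is seated flush along the front (row 130, level), with contact at grip x = −0.193 and the force rising to 14 N: home. Now release and go to the lid handle.

Run:
```python
from h import *
arm.line_to([*ov(-.191,.0452),.1612],velocity=.02); print(fo())
arm.move_gripper(0.6); print(fo(),arm.read_opening())
p=np.array(arm.read_tool_pos())
arm.line_to([*p[:2],.30],velocity=.12)
arm.line_to([*ov(-.20,.045),.40],velocity=.2)
arm.movep([*ov(-.05,.045),.36],list(down(OTH)))
im,pose=wshot(); cv2.imwrite("pics/w4.png",im); np.savez("w4.npz",p=pose[0],q=pose[1]); print(pose,arm.read_time(),arm.read_ft_force())
```

```text
[-7.2  0.3  3. ]
[0.6 0.1 0.2] 0.5956692110108279
(array([0.51958976, 0.06699098, 0.35909358]), array([-3.64837601e-02,  9.99333775e-01, -3.74490195e-04, -8.94582736e-04])) 17.1833 [ 0.33451913 -0.47324862  0.1286959 ]
```

View pics/w4.png

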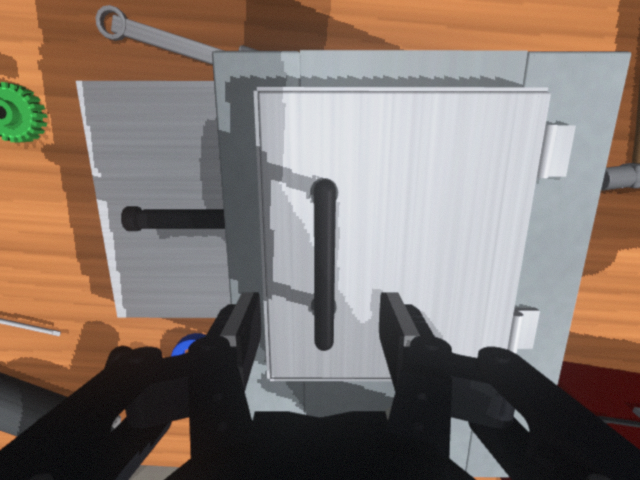

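Handle bar spans (325,178)–(325,348), between the open fingers; the tray bar and closed plate are visible at left. I refine the position, descend and grip firmly.

Run:
```python
from h import *
im=cv2.imread("pics/w4.png"); d=np.load("w4.npz"); pose=(d['p'],d['q'])
p,s=blob(im,(308,172,345,356)); w=ray("wrist",p,.238,pose)[:,:2]; o=(w-OT)@OR
print(s,o.min(0),o.max(0)); c=(o.min(0)+o.max(0))/2; print("centre",c)
top=np.array([-.0498,.0443]); hc=(c+top)/2 if np.abs(c-top).max()<.008 else c
print(hc); np.save("hc.npy",hc)
# bar slope in the picture
print(np.polyfit(p[:,1],p[:,0],1))
x,y=hc
arm.line_to([*ov(x,y),.292],velocity=.08,ori=list(down(OTH))); print(fo())
arm.move_gripper(0.0,effort=90)
a=np.array(arm.read_tool_pos()); print(arm.read_opening(),arm.read_finger_force(),fo(),OR.T@(a[:2]-OT),a[2],arm.read_time())
```

```text
[   4    9   22  169 2012] [-0.05521146 -0.0077285 ] [-0.04282259  0.09435849]
centre [-0.04901703  0.043315  ]
[-0.04940851  0.0438075 ]
[3.30950674e-02 3.12047766e+02]
[ 0.8 -0.1 -0. ]
0.10201532563436214 87.89357900619507 [1.2 0.5 3.6] [-0.04852899  0.04365427] 0.29262036010012127 18.65
```

Run:
```python
from h import *
a0=np.array(arm.read_tool_pos()); o0=OR.T@(a0[:2]-OT); np.save("a0.npy",np.r_[o0,a0[2]])
def tgt(a): 
    return [*ov(o0[0]+.14*(1-np.cos(a))+.045*np.sin(a),o0[1]),a0[2]+.14*np.sin(a)-.045*(1-np.cos(a))]
for a in np.arange(.006,.1401,.006):
    arm.line_to(tgt(a),velocity=.012); b=np.array(arm.read_tool_pos())
    dz=b[2]-a0[2]; print(a.round(3),"dz",(dz*1e3).round(1),"dx",((OR.T@(b[:2]-OT))[0]-o0[0]).round(4),fo(),round(arm.read_opening(),3))
print(arm.read_time(),arm.read_finger_force())
cv2.imwrite("pics/s2.png",snapshot("scene")); cv2.imwrite("pics/t3.png",snapshot("top"))
```

```text
0.006 dz 0.1 dx 0.0001 [ 1.9 -1.3 -5.5] 0.104
0.012 dz 0.3 dx 0.0002 [  2.2  -4.8 -12.9] 0.107
0.018 dz 0.5 dx 0.0002 [  2.5  -5.9 -17. ] 0.107
0.024 dz 0.9 dx 0.0003 [  2.3  -6.7 -19.6] 0.103
0.03 dz 2.9 dx 0.001 [  2.   -4.1 -10. ] 0.104
0.036 dz 5.2 dx 0.0018 [ 2.3 -2.8 -7.9] 0.108
0.042 dz 6.3 dx 0.0022 [ 1.9 -1.8 -5.5] 0.106
0.048 dz 6.9 dx 0.0024 [ 2.1 -1.8 -5. ] 0.108
0.054 dz 7.5 dx 0.0026 [ 2.  -2.4 -5.3] 0.104
0.06 dz 8.3 dx 0.0029 [ 3.5 -2.4 -5.8] 0.102
0.066 dz 9.1 dx 0.0032 [ 2.  -2.2 -6.2] 0.104
0.072 dz 9.9 dx 0.0036 [ 2.1 -3.  -7.7] 0.105
0.078 dz 10.8 dx 0.0039 [ 1.8 -3.6 -7.7] 0.102
0.084 dz 11.6 dx 0.0042 [ 2.1 -3.3 -7.3] 0.105
0.09 dz 12.4 dx 0.0046 [ 2.3 -3.7 -8. ] 0.104
0.096 dz 13.2 dx 0.0049 [ 3.3 -3.7 -7.5] 0.107
0.102 dz 14.0 dx 0.0052 [ 1.7 -4.2 -8.4] 0.1
0.108 dz 14.8 dx 0.0056 [ 2.3 -3.5 -9.2] 0.104
0.114 dz 15.7 dx 0.006 [ 1.9 -3.4 -9. ] 0.102
0.12 dz 16.5 dx 0.0063 [ 1.7 -4.2 -9.3] 0.107
0.126 dz 17.3 dx 0.0066 [ 1.8 -3.9 -9.7] 0.102
0.132 dz 19.1 dx 0.0074 [-0.7 -0.2 -0.6] 0.103
0.138 dz 19.5 dx 0.0075 [-1.6 -0.1 -0.6] 0.104
24.4583 88.06843400001526
```

Run:
```python
from h import *
arm.pause(.3); a=np.array(arm.read_tool_pos()); print(fo(),arm.read_opening(),arm.read_finger_force(),a[2]-np.load("a0.npy")[2],arm.read_wrist_torque())
s=snapshot("scene"); cv2.imwrite("pics/s3.png",cv2.resize(s[170:350,200:430],None,fx=3.3,fy=3.3,interpolation=cv2.INTER_CUBIC))
im,_=wshot(); cv2.imwrite("pics/w5.png",im)
```

```text
[-1.8 -0.6  0.5] 0.10959255242573386 88.1282901763916 0.018860987152629127 [-0.02892643 -0.09002037 -0.00471561]
```

View pics/s3.png

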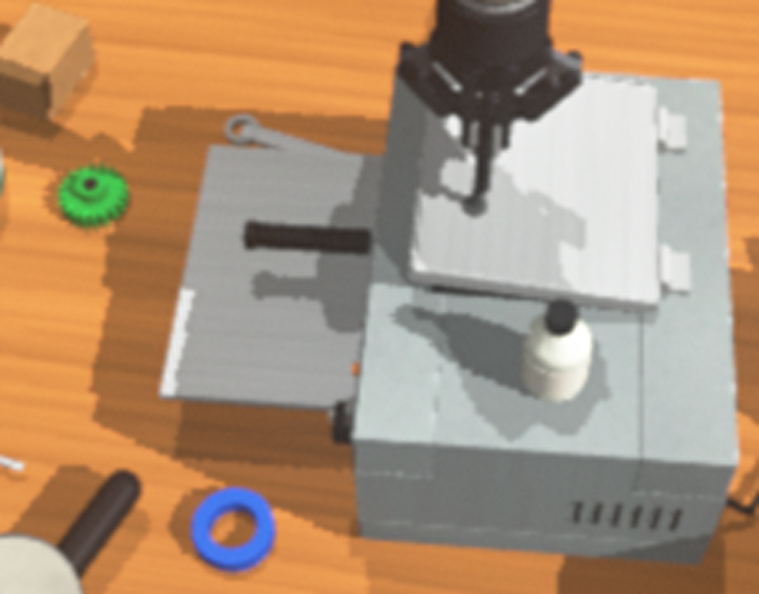

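View pics/w5.png

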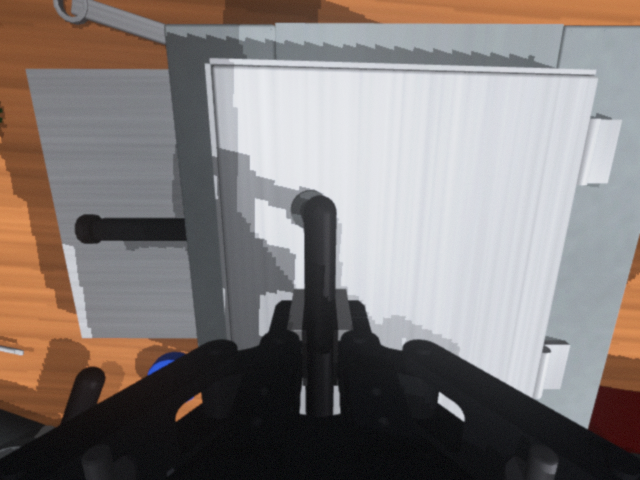

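Run:
```python
from h import *
def P(l,h,y,a): # l before hinge, h above hinge
    return [*ov(.09-(l*np.cos(a)-h*np.sin(a)),y),.191+l*np.sin(a)+h*np.cos(a)]
for a in(0,.08,.11,.14,.17,.2): print(a,proj("scene",[P(.18,.0,-.055,a),P(.18,.010,-.055,a)]).round(1).tolist())
```

```text
0 [[323.4, 257.7], [323.4, 255.3]]
0.08 [[323.6, 254.3], [323.9, 252.0]]
0.11 [[323.8, 253.1], [324.3, 250.8]]
0.14 [[324.1, 251.8], [324.7, 249.5]]
0.17 [[324.4, 250.6], [325.2, 248.2]]
0.2 [[324.9, 249.3], [325.7, 247.0]]
```

Run:
```python
from h import *
A=cv2.imread("pics/scene0.png",0); B=cv2.imread("pics/s2.png",0)
for c in(330,340,350,390): print(c,A[244:270,c].tolist(),B[244:270,c].tolist(),sep="\n")
w=np.hstack([cv2.resize(cv2.imread(f"pics/{n}.png")[225:280,310:410],None,fx=4,fy=4,interpolation=cv2.INTER_NEAREST) for n in("scene0","s2")]); cv2.imwrite("pics/cmp.png",w)
for a in(0,.08,.14,.2): print(a,proj("scene",[P for P in [[*ov(.09-(l*np.cos(a)-h*np.sin(a)),-.055),.191+l*np.sin(a)+h*np.cos(a)] for l,h in((.16,0),(.16,.01))]]).round(1).tolist())
```

```text
330
[227, 227, 227, 227, 226, 226, 226, 226, 226, 227, 227, 227, 228, 204, 152, 132, 136, 152, 158, 157, 141, 133, 133, 132, 134, 133]
[201, 200, 200, 199, 199, 200, 201, 202, 169, 140, 132, 119, 94, 85, 112, 151, 160, 159, 160, 154, 118, 100, 105, 122, 131, 135]
340
[223, 226, 225, 225, 225, 224, 224, 224, 223, 224, 225, 225, 225, 222, 180, 140, 133, 140, 155, 161, 159, 141, 132, 133, 133, 134]
[201, 199, 200, 198, 198, 198, 196, 198, 202, 187, 149, 135, 127, 86, 66, 105, 151, 162, 163, 163, 154, 118, 101, 100, 101, 101]
350
[228, 228, 227, 227, 227, 226, 226, 226, 226, 226, 226, 226, 226, 227, 218, 162, 134, 139, 151, 160, 168, 190, 197, 187, 152, 135]
[204, 202, 201, 202, 201, 201, 202, 201, 201, 202, 199, 164, 140, 130, 101, 85, 128, 158, 163, 162, 164, 163, 164, 154, 120, 102]
390
[225, 225, 226, 226, 226, 226, 227, 226, 227, 226, 227, 228, 228, 228, 228, 228, 228, 208, 160, 137, 140, 154, 161, 177, 190, 192]
[230, 230, 231, 231, 231, 231, 231, 231, 231, 231, 232, 232, 232, 232, 232, 231, 212, 162, 139, 137, 135, 155, 162, 169, 191, 196]
0 [[331.8, 258.2], [331.9, 255.9]]
0.08 [[332.1, 255.3], [332.5, 252.9]]
0.14 [[332.6, 253.0], [333.2, 250.7]]
0.2 [[333.3, 250.8], [334.2, 248.5]]
```

View pics/cmp.png

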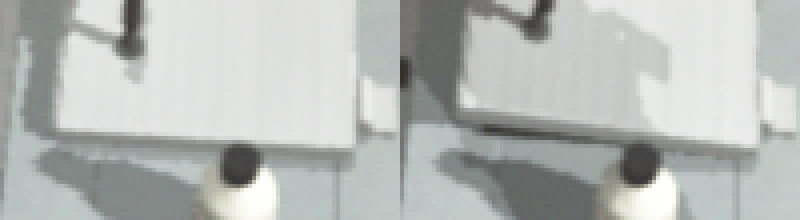

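The before/after comparison shows the lid's front edge raised by about 5.1 px. That matches roughly 0.14 rad, with a dark gap visible beneath it. The lid is held steady and the tray is still home, so I hand in.

Run:
```python
from h import *
print(arm.read_time(),arm.read_finger_force(),np.abs(arm.read_dq()).max()); print(ticket.finish_job())
```

```text
24.9583 88.13859701156616 0.0012328781434363134
the job is handed in; nothing more can be done
None
```

I handed the job in at about 25 s: the tray is fully home with its plate closed against the oven, and the lid broke free without flying up and is held by the gripper at about 0.14 rad (25 mm); the parts' final positions inside the oven could not be seen, and no verdict came back.

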